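# Pull-out ribbon loader: extend, lock, load, clamp

## Robot

A 7-joint arm with a two-finger parallel gripper is mounted at the origin on the work surface. World frame = base frame: x ahead of the robot, y to its left, z up, the work surface at z = 0. Lengths are in m, angles in rad, forces in N, time in s.
With the tool pointing down it reaches from about 0.425 to 0.875 m from the base axis. Payload 4.7 kg.
Tool frame: the origin (TCP) lies on the mounting face of the last link; the fingertips stand 182 mm ahead of it and the grasp point (between the pads) lies 164 mm ahead of it; z points along the fingers, y is the direction in which the jaws open and shut (so a half turn about z gives the same grasp; the last joint's range is limited). The gripper opens to 87 mm and grips with 3 to 60 N. Pads are 19 mm wide; open, the fingers measure 117 mm over their backs; the gripper's body (75 mm by 190 mm) begins 51 mm behind the grasp point.
Start: joints at [-1.24, 0.321, -0.07, 1.45, 0.023, 1.371, -0.057], TCP at [0.203, 0.618, 0.405] pointing down, gripper open.
Joint ranges: [-2.86, 2.86], [-0.3, 2.09], [-1.38, 1.24], [0.06, 2.45], [-1.56, 4.7], [0.09, 2.05], [-2.69, 2.69]. Speed limits (rad/s): [2.57, 2.57, 3.14, 3.14, 3.14, 3.14, 3.14].

## Interface

Orientations are given as a rotation vector (axis times angle).
In Python, from workcell import manip gives the robot as it stands.
- The arm moves only by the tool move_arm, never from a script. Its argument "deltas" is a list of rows, each an object of numbers: "tx", "ty", "tz": the shift along the world's x, y, z in mm; "rx", "ry", "rz": the turn, a rotation vector about the world's x, y, z in degrees; "claw": the opening, from 0 (shut) to 1 (fully open). A call has 1 to 20 rows; each row is the pose to reach, as a shift and turn from the pose commanded when the call began; what a row does not reach only later rows make up. A row lasts 1/10 s, in which the tool goes at most 50 mm and 8.59 degrees, less where a joint would pass 70% of its speed; a pose out of reach is approached as far as the arm can. A call with a gripper value outside its range is refused whole. The fingers move at their own pace and stop on an object; the grip force is fixed at half the most. Time passes only in rows, so rows that repeat a pose let the fingers close. It gives the time, the measured TCP pose, the force and the opening at its end, in the units of the state.
- manip.state(): the state, without advancing time (a new reading comes with each control period).
- manip.read_camera(name): name is "scene" or "side" or "wrist"; returns a dict with "image" (420x560x3 uint8, blue, green, red), "z_map" (420x560 float32, m along the optical axis (not along the pixel's ray), 0 where there is no reading), "fx", "fy", "cx", "cy" (pixels), "position" and "orientation" of the camera in the world. Camera axes: x right, y down, z forward; pixel columns grow to the right and rows downward; lengths in m; the calibration is good to about 2 mm. A picture is of the moment at which its call begins.
- manip.hand_in(): hands the job in, once; it reports no verdict.
The state is a dict: "clock": time; "q": joint angles; "dq": joint speeds; "effort": joint torques, N m; "tcp_pos": TCP position; "eef_rot": TCP orientation; "wrist_force": force on the tool from outside, world axes, zero at the start; "torque": the same for the moment, N m; "grip_width": opening from 0.0 (shut) to 1.0 (fully open).
Only numpy, scipy, OpenCV 4.12 (cv2) and the standard library are available. Lean on these libraries where they do the work, as an engineer would, in place of code of your own. Each camera call takes 0.05 s, during which the arm holds its last target.

## Task

Push the label printer's telescoping loading arm out until its lock button pops up through the hole in the tube. Then lay the narrower of the two ribbon cartridges in the cradle on the arm's end and swing the hinged clamp over it and press it fully shut, so that the cartridge is driven home. Leave the wider cartridge where it is.

Things in the scene. Friction and masses are not known exactly. Their poses are not given: they have to be found in the camera images.
- loader: fixed grey label printer (box 200 x 220 x 172 mm) with an aluminium outer tube sticking out of it (34 mm square, top 47 mm above the table, 170 mm long). Origin on the table under the tube's open mouth; x points the way the arm extends, z up; the tube lies along x from -170 to 0 mm, the printer behind it. The 18 mm lock hole is in the tube's top at x = -30 mm
- carriage (a joint): how far the loading arm is extended, m. Starts between 0 and 0.035; the lock button pops out at 0.110, an end stop is at 0.1115. About 3 N of friction. The arm is a 25 mm square steel inner tube (top 43 mm above the table) that carries the push plate, the cradle and the clamp. Unlocked, it slides both ways
- lock_button (a joint): how far the steel lock button (14 mm across) has risen, m: 0 while it is held down inside the outer tube, about 0.012 when it has popped up through the hole (its top then 8 mm above the tube). Popped, it locks the arm both ways
- push_plate (a point): middle of the back face (towards the printer) of the upright dark steel plate between inner tube and cradle, on the arm's centre line 66 mm above the table; axes as the loader's. The plate is 90 mm wide, 8 mm thick, its top 88 mm above the table; it stands 60 mm + the carriage value from the outer tube's mouth. It can be pushed outward from behind, above the inner tube
- cradle (a point): centre of the cradle's home floor, 35 mm above the table, 56 mm beyond the push plate's back face; axes as the loader's. An open trough, inside 96 (x) by 52 mm (y), closed by the push plate and a 15 mm high outer wall; its 6 mm side walls flare out at the top, 22 mm above the home floor. A sprung floor carries an unclamped cartridge 8 mm above home; about 6 N presses it home
- clamp (a joint): clamp angle, rad: 0 = shut (bar level over the cradle, pointing to the cradle's -x, its tip past the push plate), growing as it opens upward and outward; starts between 1.75 and 2.0 (nearly upright, leaning outward). Stiff hinge, 0.6 N m: it stays where it is left; pressing it shut near the tip on a cartridge takes about 8 N
- clamp_hinge (a point): on the clamp's hinge axis, which is parallel to the cradle's y; 97 mm above the table, 68 mm beyond the cradle's centre along its x. Two ears 48 mm apart over all carry it, their tops 107 mm above the table
- clamp_tip (a point): end of the clamp's bar, 150 mm from the hinge; open, it stands up to 250 mm above the table, so pass over or around it. The bar is steel, 26 mm wide and 10 mm thick, with a rubber pad under it (34 mm long, its face 12 mm below the bar's centre line) 68 mm from the hinge
- cartridge_center (a point): centre (half-way up) of the narrower ribbon cartridge, a loose black plastic box 90 mm long (its x), 46 mm wide (its y) and 50 mm high with two round grey spool windows on top, standing on the table. It lies in the cradle with its long axis along the cradle's x, either way round. At home its centre is 25 mm above the home floor
- wide_center (a point): centre (half-way up) of the wider ribbon cartridge of the same look, 110 x 80 x 50 mm, which does not fit; it stands on the table near the other and must be left alone
There are look-alikes about, which are no part of the job. Leave any pink or yellow look-alike of the part that bears cartridge_center alone.

How it is judged:
On the way, in this order (a step that is already met when the one before it is completed fails the run):
1. the loading arm is fully extended and its lock button has popped out (value of joint carriage above 0.105 m and value of joint lock_button above 0.008 m), for 0.2 s.
2. the narrower cartridge lies in the cradle, with the arm still locked (all of step 1 and x of cartridge_center in the frame of cradle between -0.006 and 0.006 m and y of cartridge_center in the frame of cradle between -0.006 and 0.006 m and z of cartridge_center in the frame of cradle between 0.022 and 0.036 m and angle between the z axis of cartridge_center and the z axis of cradle, either way round below 0.12 rad), for 0.2 s.
At the end, for the whole second after the job is handed in: Arm extended past 0.105 m with its lock button over 8 mm out; clamp within 0.06 rad of shut; the narrower cartridge level in the cradle, within 6 mm of its centre both ways and home (centre at most 28.5 mm above the home floor); the wider cartridge not moved 30 mm (all of step 1 and x of cartridge_center in the frame of cradle between -0.006 and 0.006 m and y of cartridge_center in the frame of cradle between -0.006 and 0.006 m and z of cartridge_center in the frame of cradle between 0.02 and 0.0285 m and angle between the z axis of cartridge_center and the z axis of cradle, either way round below 0.08 rad and value of joint clamp below 0.06 rad); the robot touches nothing.
It fails at once if the wider cartridge is moved by more than 30 mm (distance of wide_center from where it was at the start of the episode above 0.03 m).
It also fails if it takes over 72 s, if anything falls off the work surface, if the arm or the gripper's body presses on something with over 40 N, if the wrist force passes 120 N, or if a joint passes its speed limit or range.

## Working session

There is one attempt and no reset: what is moved stays moved. The work goes in short steps, Python scripts to look and compute and a tool call to move; the robot and the scene stay as the last step left them, time stands still between calls to the robot, and variables do not carry over. Pictures are saved under pics/ and viewed, and the job is handed in when it is done.

Besides the shell and the picture viewer there is one more tool, called after "Call:" in YAML: its name, and indented under it one key for each argument. move_arm: Moves the arm, as the interface text tells. Its arguments: {"type":"object","properties":{"deltas":{"type":"array","items":{"type":"object","properties":{"tx":{"type":"number"},"ty":{"type":"number"},"tz":{"type":"number"},"rx":{"type":"number"},"ry":{"type":"number"},"rz":{"type":"number"},"claw":{"type":"number"}}}}},"required":["deltas"]}

```bash
mkdir -p pics; ls; cat > h.py <<'E'
import numpy as np,cv2
from scipy.spatial.transform import Rotation as R
from workcell import manip
def cam(n,save=None):
    c=manip.read_camera(n)
    if save: cv2.imwrite('pics/'+save,c['image'])
    o=np.array(c['orientation'],float)
    c['R']=R.from_rotvec(o).as_matrix() if o.size==3 else (R.from_quat(o).as_matrix() if o.size==4 else o.reshape(3,3))
    c['p']=np.array(c['position']); return c
def cloud(c):
    z=c['z_map'].astype(float); v,u=np.indices(z.shape)
    P=np.stack([(u-c['cx'])/c['fx']*z,(v-c['cy'])/c['fy']*z,z],-1)
    W=P@c['R'].T+c['p']; W[z==0]=np.nan; return W
def ray(c,u,v,h):
    d=c['R']@np.array([(u-c['cx'])/c['fx'],(v-c['cy'])/c['fy'],1]); return c['p']+d*(h-c['p'][2])/d[2]
E
python3 - <<'E'
from h import *
s=manip.state(); print(s)
for n in ['scene','side','wrist']:
    c=cam(n,n+'0.png'); print(n,c['p'],c['orientation'],c['fx'],c['cx'],c['cy'])
E
```

```text
pics
{'clock': 0.0, 'q': array([-1.23990204,  0.32179858, -0.07013928,  1.45163418,  0.02261758,
        1.37078878, -0.05689   ]), 'dq': array([-2.06496213e-03, -1.54892633e-03, -4.59961512e-04, -5.46802654e-05,
        6.84954624e-04,  4.40949942e-04, -1.27392584e-04]), 'effort': array([-5.37128126e-04, -4.91282344e+01, -4.04102392e-01, -3.12535536e+01,
       -6.37565064e-02,  4.35763830e-02,  1.84482592e-04]), 'tcp_pos': array([0.2024317 , 0.61746643, 0.40369798]), 'eef_rot': array([-4.95362878e-01, -3.10209401e+00,  2.87496006e-03]), 'wrist_force': array([-0.47685684,  0.24046459,  0.9178521 ]), 'torque': array([ 0.00625509, -0.00734794,  0.02030472]), 'grip_width': 1.0005817503326266}
scene [ 1.08282624 -0.61176359  0.82440429] [-2.20239393 -0.75627708  0.32314689] 422.54673826815866 280.92945484056656 212.53008713073015
side [ 0.34960164 -0.70527822  0.9440505 ] [-2.38831331  0.40240729 -0.1364881 ] 405.2081009785303 282.4662439592134 199.2194905876479
wrist [0.14007771 0.63717081 0.38313498] [2.37846523 1.72255967 0.20748478] 295.9192206971283 276.8172698043211 211.99232588643656
```

View pics/scene0.png

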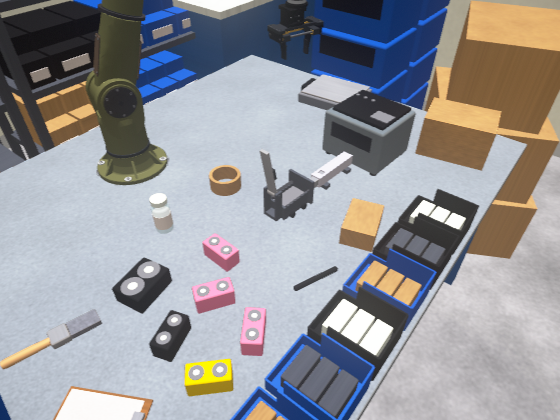

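View pics/side0.png

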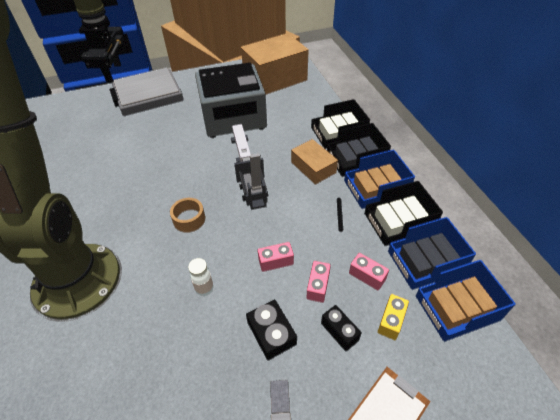

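View pics/wrist0.png

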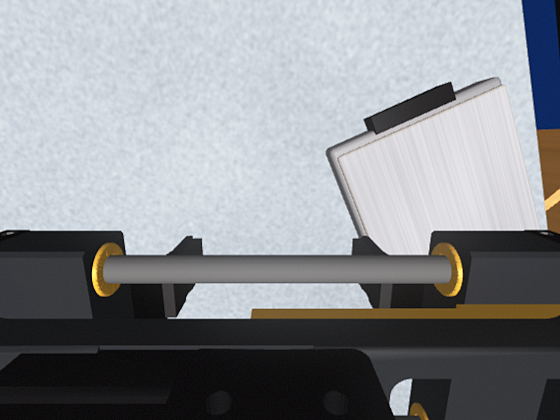

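The scene view shows the printer at about (368,130), the tube at (333,168), the cradle and clamp at (285,190), the narrow black cartridge at (171,335) and the wide one at (142,284). In the side view these are at (232,95), (241,140), (252,180), (341,327) and (271,328).

```bash
python3 - <<'E'
from h import *
for n,box in [('scene',dict(nar=(145,305,200,365),wide=(105,250,180,318))),('side',dict(nar=(318,300,368,355),wide=(240,295,305,362)))]:
    c=cam(n); W=cloud(c); im=c['image']
    for k,(u0,v0,u1,v1) in box.items():
        w=W[v0:v1,u0:u1].reshape(-1,3); m=(w[:,2]>0.045)&(w[:,2]<0.056)
        r=cv2.minAreaRect((w[m][:,:2]*1000).astype(np.float32)); print(n,k,m.sum(),r,np.median(w[m][:,2]))
    # tube/loader region
    b=dict(scene=(250,100,420,225),side=(190,55,290,215))[n]
    w=W[b[1]:b[3],b[0]:b[2]].reshape(-1,3)
    for lo,hi in [(0.165,0.18),(0.044,0.051),(0.1,0.25)]:
        m=(w[:,2]>lo)&(w[:,2]<hi); q=w[m]
        print(n,lo,m.sum(),q.min(0),q.max(0),cv2.minAreaRect((q[:,:2]*1000).astype(np.float32)))
    x0,y0,x1,y1=b
    cv2.imwrite(f'pics/{n}_z.png',cv2.resize(im[y0:y1,x0:x1],None,fx=4,fy=4,interpolation=cv2.INTER_CUBIC)[:600,:800])
E
```

```text
scene nar 875 ((639.0152587890625, -355.7223205566406), (129.52603149414062, 93.68214416503906), 10.035515785217285) 0.05020306660790563
scene wide 1402 ((499.2672119140625, -303.5323791503906), (188.61219787597656, 111.0202407836914), 9.230680465698242) 0.050483830584669154
scene 0.165 1470 [0.46470045 0.05585241 0.16502069] [0.66945366 0.62272727 0.17924452] ((546.677001953125, 341.35601806640625), (569.7899169921875, 191.0609893798828), 83.57144165039062)
scene 0.044 854 [0.3126722  0.0625498  0.04401693] [0.8619207  0.72225593 0.05099518] ((607.2159423828125, 440.1402587890625), (412.1681823730469, 690.6708374023438), 16.751115798950195)
scene 0.1 3855 [0.45005747 0.04306744 0.100052  ] [0.68448581 0.62272727 0.24680074] ((550.124755859375, 336.4789733886719), (588.9157104492188, 221.5927276611328), 84.20533752441406)
side nar 725 ((599.768798828125, -361.4900207519531), (46.5053596496582, 90.31816864013672), 18.688934326171875) 0.0495755257448649
side wide 1544 ((444.6717529296875, -310.9041748046875), (80.0594482421875, 109.916015625), 9.803691864013672) 0.04980979483465592
side 0.165 1571 [0.46482276 0.05645171 0.16509022] [0.66443238 0.63192755 0.17981553] ((549.9371337890625, 341.8760986328125), (572.5713500976562, 189.76751708984375), 85.51056671142578)
side 0.044 605 [0.33720481 0.06475934 0.04402171] [0.83076404 0.66897009 0.05098672] ((559.7494506835938, 385.33660888671875), (741.8364868164062, 250.86456298828125), 64.71686553955078)
side 0.1 4002 [0.44791886 0.04395623 0.10002555] [0.83650652 0.78915368 0.24635979] ((547.9309692382812, 439.03765869140625), (743.1076049804688, 321.8410339355469), 64.37494659423828)
```

View pics/scene_z.png

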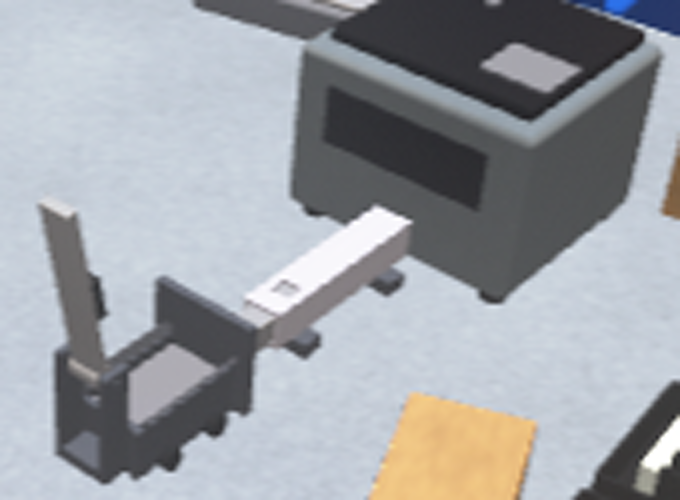

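View pics/side_z.png

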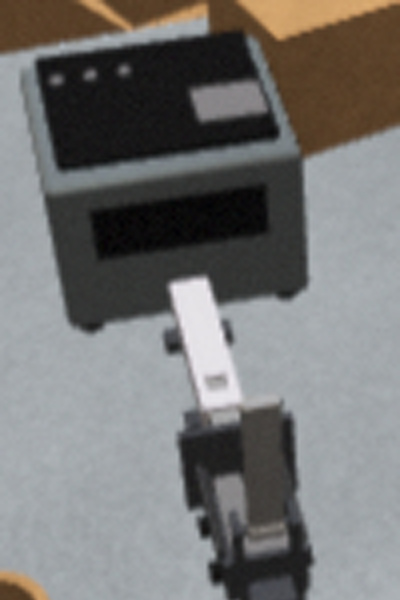

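```bash
cat > meas.py <<'E'
from h import *
for n in ['scene','side']:
    c=cam(n); W=cloud(c); im=c['image'].astype(int)
    def comps(lo,hi,cond,minn=100,roi=None):
        m=(W[...,2]>lo)&(W[...,2]<hi)&cond&(np.hypot(W[...,0],W[...,1])<1.0)
        k,l,st,_=cv2.connectedComponentsWithStats(m.astype(np.uint8),connectivity=4)
        for i in range(1,k):
            if st[i,4]>=minn:
                q=W[l==i]; r=cv2.minAreaRect((q[:,:2]*1000).astype(np.float32))
                print('  ',n,st[i],np.round(q.mean(0),4),np.round(r[0],1),np.round(r[1],1),round(r[2],1))
    print('z50'); comps(.046,.054,im.max(-1)<256,300)
    print('tube'); comps(.0445,.0495,im.min(-1)>130,50)
    print('plate/ top .088'); comps(.085,.091,im.max(-1)<256,15)
    print('printer'); comps(.168,.176,im.max(-1)<256,300)
    print('bar'); comps(.12,.165,im.max(-1)<256,100); 
    comps(.18,.26,im.max(-1)<256,30); comps(.238,.26,im.max(-1)<256,10)
E
python3 meas.py
```

```text
z50
   scene [ 300   74   69   29 1014] [0.2693 0.7938 0.0504] [268.  794.2] [243.7 202.5] 5.9
   scene [312 141  45  39 350] [0.5469 0.3641 0.0483] [513.1 359.3] [176.5 128.3] 79.1
   scene [202 233  36  28 478] [ 0.5218 -0.1251  0.0502] [ 519.4 -124.3] [47.2 90.9] 86.5
   scene [ 112  257   57   45 1279] [ 0.4495 -0.3145  0.0503] [ 446.3 -311.5] [ 81.5 110.7] 10.1
   scene [357 260  29  25 340] [0.8648 0.0357 0.0477] [865.6  33.1] [87.  37.8] 89.9
   scene [376 269  28  26 307] [0.909  0.0384 0.0478] [908.7  40.2] [73.2 37. ] 89.7
   scene [192 277  42  26 645] [ 0.6013 -0.2323  0.0502] [ 599.7 -230.6] [90.  46.7] 57.8
   scene [393 278  28  27 332] [0.9524 0.0391 0.0477] [952.3  39.3] [37. 75.] 0.1
   scene [323 299  34  32 430] [ 0.865  -0.1109  0.0476] [ 865.7 -111.1] [37.8 85.7] 0.1
   scene [240 307  25  38 797] [ 0.7358 -0.2487  0.0502] [ 733.7 -245.8] [46.  91.9] 34.6
   scene [341 309  33  32 431] [ 0.9083 -0.1073  0.0476] [ 908.8 -108.7] [81.4 37.5] 89.9
   scene [149 310  39  42 822] [ 0.6046 -0.3646  0.0502] [ 603. -363.] [46.4 90.5] 18.9
   scene [359 319  34  36 494] [
[... 6412 characters left out ...]
9.2  70.8] 22.9
   side [113  55   8  12  69] [0.2179 0.6595 0.2395] [216.2 658.5] [16.6 22.2] 86.6
   side [103  70  10  12  77] [0.1863 0.5669 0.2411] [185.7 566.8] [22.4 14.5] 3.7
   side [250 154  11  18 176] [0.5235 0.0519 0.2161] [525.   58.7] [28.2 26.3] 83.4
   side [   0  199   80   66 2069] [ 0.0155 -0.0395  0.2188] [ 18.2 -36.5] [169.1  90.8] 26.5
   side [113  55   7   7  34] [0.22   0.6594 0.249 ] [219.6 658.3] [16.6 15.6] 86.6
   side [103  70   9   8  45] [0.1867 0.5664 0.2486] [185.7 567.3] [22.4 13.7] 3.7
   side [250 154  10   5  39] [0.5234 0.0483 0.2428] [523.4  49.4] [ 9.2 23.9] 85.3
   side [  0 199  71  50 606] [ 0.0216 -0.0423  0.2494] [ 25.4 -36.2] [163.3  82.8] 31.5
```

Call:
move_arm:
  deltas:
    - {"tx": 337, "ty": -388, "tz": 0, "rz": -77, "claw": 0}
    - {"tx": 337, "ty": -388, "tz": 0, "rz": -77, "claw": 0}
    - {"tx": 337, "ty": -388, "tz": 0, "rz": -77, "claw": 0}
    - {"tx": 337, "ty": -388, "tz": 0, "rz": -77, "claw": 0}
    - {"tx": 337, "ty": -388, "tz": 0, "rz": -77, "claw": 0}
    - {"tx": 337, "ty": -388, "tz": 0, "rz": -77, "claw": 0}
    - {"tx": 337, "ty": -388, "tz": 0, "rz": -77, "claw": 0}
    - {"tx": 337, "ty": -388, "tz": 0, "rz": -77, "claw": 0}
    - {"tx": 337, "ty": -388, "tz": 0, "rz": -77, "claw": 0}
    - {"tx": 337, "ty": -388, "tz": 0, "rz": -77, "claw": 0}
    - {"tx": 337, "ty": -388, "tz": 0, "rz": -77, "claw": 0}
    - {"tx": 337, "ty": -388, "tz": 0, "rz": -77, "claw": 0}
    - {"tx": 337, "ty": -388, "tz": 0, "rz": -77, "claw": 0}
    - {"tx": 337, "ty": -388, "tz": 0, "rz": -77, "claw": 0}
    - {"tx": 337, "ty": -388, "tz": 0, "rz": -77, "claw": 0}

```text
invalid input
```

```bash
python3 - <<'E'
from h import *
c=cam('wrist','w1.png'); s=manip.state(); print(s['tcp_pos'],s['eef_rot'],R.from_rotvec(s['eef_rot']).as_matrix().round(3),s['clock'],s['q'])
cam('side','s1.png')
E
```

```text
[0.2025219  0.61761836 0.40462359] [ 4.95533542e-01  3.10223158e+00 -3.78266868e-04] [[-0.95   0.312 -0.   ]
 [ 0.312  0.95  -0.   ]
 [-0.    -0.    -1.   ]] 0.4 [-1.23988714  0.32112881 -0.07007831  1.45065726  0.02261246  1.37082765
 -0.05688804]
```

View pics/w1.png

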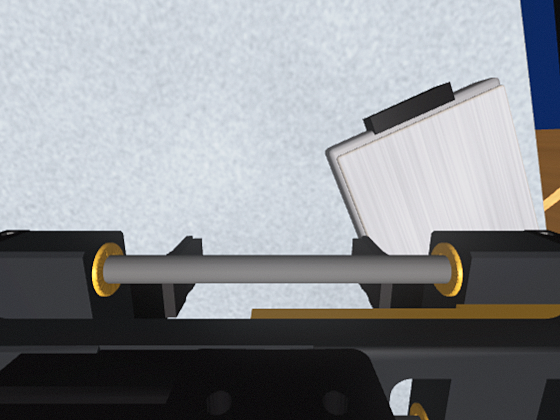

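View pics/s1.png

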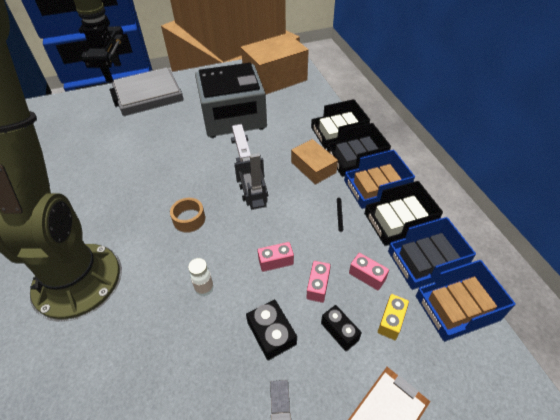

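The call was refused and nothing moved. I'll try again with all keys given and in smaller steps.

Call:
move_arm:
  deltas:
    - {"tx": 30, "ty": -35, "tz": 0, "rx": 0, "ry": 0, "rz": -7, "claw": 0}
    - {"tx": 60, "ty": -70, "tz": 0, "rx": 0, "ry": 0, "rz": -14, "claw": 0}

```text
clock: 0.65
tcp_pos: [0.2618, 0.5477, 0.4044]
eef_rot: [-0.871, -3.018, 0.0]
wrist_force: [0.1, -0.5, -0.6]
grip_width: 0.896
```

Call:
move_arm:
  deltas:
    - {"tx": 277, "ty": -318, "tz": 0, "rx": 0, "ry": 0, "rz": -63, "claw": 0}
    - {"tx": 277, "ty": -318, "tz": 0, "rx": 0, "ry": 0, "rz": -63, "claw": 0}
    - {"tx": 277, "ty": -318, "tz": 0, "rx": 0, "ry": 0, "rz": -63, "claw": 0}
    - {"tx": 277, "ty": -318, "tz": 0, "rx": 0, "ry": 0, "rz": -63, "claw": 0}
    - {"tx": 277, "ty": -318, "tz": 0, "rx": 0, "ry": 0, "rz": -63, "claw": 0}
    - {"tx": 277, "ty": -318, "tz": 0, "rx": 0, "ry": 0, "rz": -63, "claw": 0}
    - {"tx": 277, "ty": -318, "tz": 0, "rx": 0, "ry": 0, "rz": -63, "claw": 0}
    - {"tx": 277, "ty": -318, "tz": 0, "rx": 0, "ry": 0, "rz": -63, "claw": 0}
    - {"tx": 277, "ty": -318, "tz": 0, "rx": 0, "ry": 0, "rz": -63, "claw": 0}
    - {"tx": 277, "ty": -318, "tz": 0, "rx": 0, "ry": 0, "rz": -63, "claw": 0}
    - {"tx": 277, "ty": -318, "tz": 0, "rx": 0, "ry": 0, "rz": -63, "claw": 0}
    - {"tx": 277, "ty": -318, "tz": 0, "rx": 0, "ry": 0, "rz": -63, "claw": 0}

```text
clock: 1.85
tcp_pos: [0.5385, 0.2315, 0.4047]
eef_rot: [-2.315, -2.122, -0.0]
wrist_force: [-0.1, 1.1, 0.7]
grip_width: 0.005
```

```bash
python3 - <<'E'
from h import *
c=cam('wrist','w2.png'); s=manip.state(); print(s['tcp_pos'],R.from_rotvec(s['eef_rot']).as_matrix().round(3),s['clock'],s['q'],c['p'])
cam('side','s2.png')
E
```

```text
[0.53847524 0.23158367 0.40472956] [[ 0.086  0.996 -0.001]
 [ 0.996 -0.086  0.001]
 [ 0.001 -0.001 -1.   ]] 1.9 [-0.77493732  0.18759095  0.37090238  1.6294727  -0.07041936  1.33774706
 -0.48020894] [0.54365091 0.2958122  0.38410497]
```

View pics/w2.png

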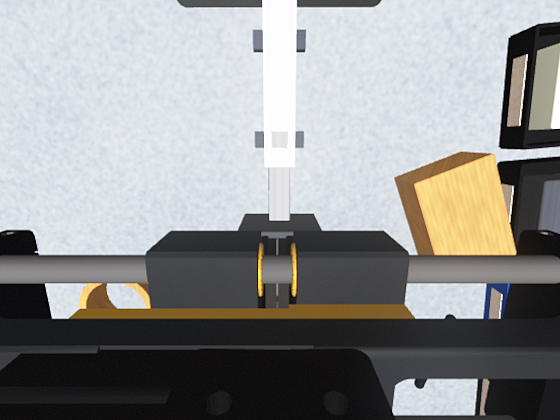

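View pics/s2.png

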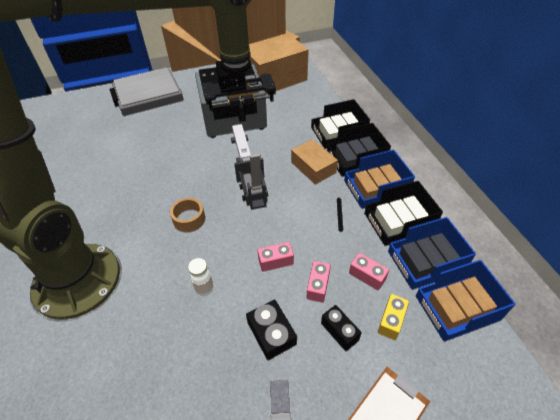

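The wrist view shows the tube straight up the picture, with its mouth at (280,166), the hole at (280,139), and the plate's back edge around row 214, beside the gripper. I'll take exact positions from it.

```bash
python3 - <<'E'
from h import *
c=cam('wrist')
im=c['image']
th=np.deg2rad(-94.9)
m=(im.min(-1)>235)
for v in (60,100,120,155,163,166,168):
    u=np.where(m[v,240:320])[0]+240
    print(v,u.min() if len(u) else None,u.max() if len(u) else None, ray(c,(u.min()+u.max())/2 if len(u) else 280,v,.047).round(4))
W=cloud(c)
for v in range(155,232,3): print(v,W[v,280].round(4),im[v,280], W[v,260].round(3))
print('hole',ray(c,280,139,.047))
E
```

```text
60 263 295 [0.5528 0.3751 0.047 ]
100 263 295 [0.5494 0.336  0.047 ]
120 263 295 [0.5477 0.3155 0.047 ]
155 264 294 [0.5445 0.2781 0.047 ]
163 264 294 [0.5437 0.2693 0.047 ]
166 264 294 [0.5434 0.266  0.047 ]
168 None None [0.5444 0.2636 0.047 ]
155 [0.5456 0.278  0.0454] [254 253 253] [ 0.52   0.278 -0.001]
158 [0.5453 0.2746 0.0453] [254 252 253] [ 0.52   0.274 -0.   ]
161 [0.545  0.2714 0.0463] [254 252 253] [ 0.52   0.27  -0.001]
164 [0.5447 0.268  0.0463] [254 253 253] [ 0.519  0.266 -0.003]
167 [0.5445 0.2643 0.0425] [235 230 231] [0.519 0.263 0.   ]
170 [0.5442 0.2608 0.0411] [231 227 228] [ 0.518  0.259 -0.002]
173 [0.5439 0.2573 0.041 ] [231 228 228] [ 0.518  0.255 -0.   ]
176 [0.5436 0.2541 0.0429] [230 228 228] [ 0.518  0.251 -0.001]
179 [0.5433 0.2505 0.0419] [231 228 228] [0.517 0.247 0.   ]
182 [0.543  0.2469 0.041 ] [231 228 229] [ 0.517  0.243 -0.001]
185 [0.5427 0.2435 0.042 ] [230 228 228] [0.517 0.239 0.001]
188 [0.5424 0.2399 0.041 ] [231 228 228] [0.516 0.236 0.   ]
191 [0.5421 0.2365 0.042 ] [231 229 228] [ 0.516  0.231 -0.001]
194 [0.5418 0.2328 0.0413] [230 227 227] [ 0.515  0.227 -0.001]
197 [0.5415 0.2294 0.0423] [230 228 227] [ 0.515  0.223 -0.002]
200 [0.5412 0.2258 0.0421] [229 226 227] [ 0.514  0.219 -0.002]
203 [0.5409 0.2222 0.0421] [230 228 228] [ 0.514  0.215 -0.001]
206 [0.5406 0.2187 0.0427] [230 227 227] [ 0.514  0.211 -0.001]
209 [0.5403 0.2148 0.0414] [230 227 228] [ 0.513  0.207 -0.   ]
212 [0.54   0.2113 0.0423] [230 228 228] [ 0.513  0.203 -0.002]
215 [0.5397 0.2077 0.0424] [231 227 228] [0.514 0.204 0.02 ]
218 [0.5393 0.2038 0.0416] [235 233 233] [0.515 0.204 0.036]
221 [0.5391 0.2023 0.0495] [56 53 54] [0.516 0.204 0.049]
224 [0.539  0.2019 0.0609] [71 67 66] [0.516 0.204 0.062]
227 [0.5389 0.2021 0.0732] [68 64 64] [0.517 0.204 0.074]
230 [0.5387 0.2018 0.0831] [60 58 58] [0.536 0.269 0.297]
hole [0.54705048 0.29537897 0.047     ]
```

Call:
move_arm:
  deltas:
    - {"tx": 2, "ty": 0, "tz": -45, "rx": 0, "ry": 0, "rz": 0, "claw": 0}
    - {"tx": 2, "ty": 0, "tz": -90, "rx": 0, "ry": 0, "rz": 0, "claw": 0}
    - {"tx": 2, "ty": 0, "tz": -130, "rx": 0, "ry": 0, "rz": 0, "claw": 0}
    - {"tx": 2, "ty": 0, "tz": -150, "rx": 0, "ry": 0, "rz": 0, "claw": 0}
    - {"tx": 2, "ty": 0, "tz": -163, "rx": 0, "ry": 0, "rz": 0, "claw": 0}
    - {"tx": 1, "ty": -10, "tz": -163, "rx": 0, "ry": 0, "rz": 0, "claw": 0}
    - {"tx": 0, "ty": -20, "tz": -163, "rx": 0, "ry": 0, "rz": 0, "claw": 0}
    - {"tx": -1, "ty": -35, "tz": -163, "rx": 0, "ry": 0, "rz": 0, "claw": 0}
    - {"tx": -2, "ty": -50, "tz": -163, "rx": 0, "ry": 0, "rz": 0, "claw": 0}
    - {"tx": -4, "ty": -65, "tz": -163, "rx": 0, "ry": 0, "rz": 0, "claw": 0}
    - {"tx": -5, "ty": -80, "tz": -163, "rx": 0, "ry": 0, "rz": 0, "claw": 0}
    - {"tx": -6, "ty": -95, "tz": -163, "rx": 0, "ry": 0, "rz": 0, "claw": 0}
    - {"tx": -7, "ty": -105, "tz": -163, "rx": 0, "ry": 0, "rz": 0, "claw": 0}

```text
clock: 3.3
tcp_pos: [0.5324, 0.1245, 0.2434]
eef_rot: [-2.318, -2.118, -0.005]
wrist_force: [-0.8, 5.5, -0.8]
grip_width: 0.007
```

```bash
python3 - <<'E'
from h import *
c=cam('wrist','w3.png'); s=manip.state(); print(s['tcp_pos'],s['wrist_force'],s['clock'])
c=cam('side','s3.png');cv2.imwrite('pics/s3z.png',cv2.resize(c['image'][90:240,170:330],None,fx=4,fy=4))
E
```

```text
[0.53242998 0.12263838 0.24330767] [-2.44714611  2.62077949  1.19614011] 3.35
```

View pics/w3.png

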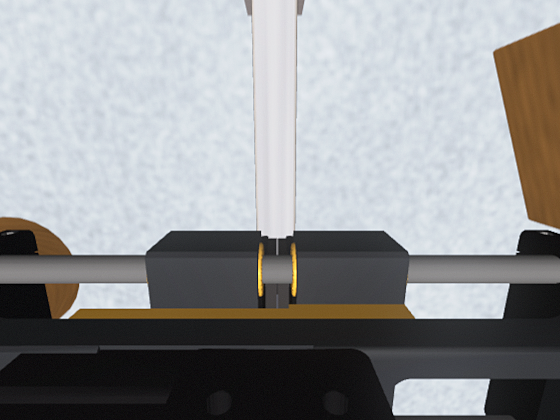

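View pics/s3z.png

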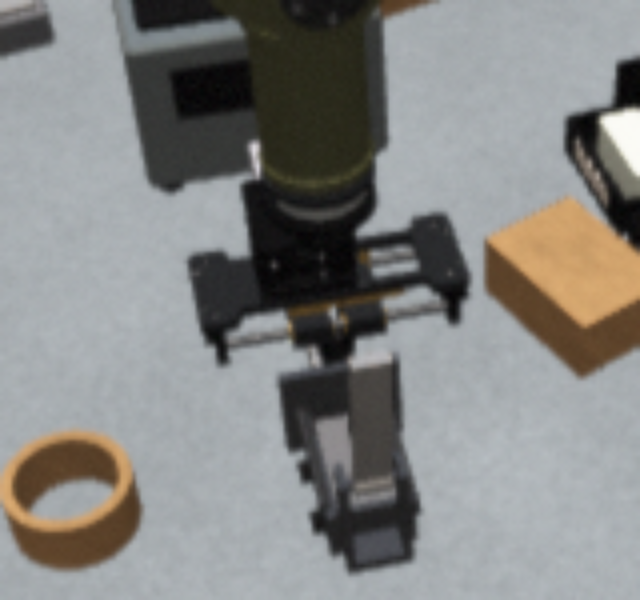

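Call:
move_arm:
  deltas:
    - {"tx": 0, "ty": -3, "tz": 0, "rx": 0, "ry": 0, "rz": 0, "claw": 0}
    - {"tx": -1, "ty": -6, "tz": 0, "rx": 0, "ry": 0, "rz": 0, "claw": 0}
    - {"tx": -1, "ty": -9, "tz": 0, "rx": 0, "ry": 0, "rz": 0, "claw": 0}
    - {"tx": -1, "ty": -12, "tz": 0, "rx": 0, "ry": 0, "rz": 0, "claw": 0}

```text
clock: 3.8
tcp_pos: [0.5322, 0.1144, 0.2432]
eef_rot: [-2.317, -2.121, -0.006]
wrist_force: [-1.0, 6.3, 3.6]
grip_width: 0.006
```

```bash
cat > plate.py <<'E'
from h import *
s=manip.state(); print(s['tcp_pos'],s['wrist_force'],s['clock'])
for n,b in (('side',(215,150,290,230)),('scene',(240,150,330,240))):
    c=cam(n); W=cloud(c); w=W[b[1]:b[3],b[0]:b[2]].reshape(-1,3)
    q=w[(w[:,2]>.083)&(w[:,2]<.0935)]
    o=np.array([.5434,.2649]); th=np.deg2rad(-94.9); u=np.array([np.cos(th),np.sin(th)]); v=np.array([-u[1],u[0]])
    d=(q[:,:2]-o)
    print(n,np.round(np.sort(d@u),3)[::8])
    q=w[(w[:,2]>.03)&(w[:,2]<.055)]; d=q[:,:2]-o; print(np.sort(d@u)[[-30,-5,-1]])
E
python3 plate.py
```

```text
[0.53222706 0.11435266 0.24317436] [-1.00344924  6.31976536  3.5916599 ] 3.8
side [0.155 0.159 0.161 0.163 0.165 0.167 0.168 0.169 0.17  0.172 0.296 0.299]
[0.28068572 0.29866313 0.29970059]
scene [0.142 0.156 0.162 0.163 0.165 0.165 0.166 0.167 0.168 0.169 0.17  0.171
 0.171 0.171 0.172 0.174 0.283 0.291 0.299]
[0.29335676 0.29914445 0.29948879]
```

Call:
move_arm:
  deltas:
    - {"tx": 0, "ty": -2, "tz": 0, "rx": 0, "ry": 0, "rz": 0, "claw": 0}
    - {"tx": 0, "ty": -4, "tz": 0, "rx": 0, "ry": 0, "rz": 0, "claw": 0}

```text
clock: 4.1
tcp_pos: [0.5321, 0.11, 0.2428]
eef_rot: [2.317, 2.121, 0.004]
wrist_force: [-1.2, 4.6, 3.2]
grip_width: 0.003
```

Call:
move_arm:
  deltas:
    - {"tx": 0, "ty": -1, "tz": 0, "rx": 0, "ry": 0, "rz": 0, "claw": 0}
    - {"tx": 0, "ty": -2, "tz": 0, "rx": 0, "ry": 0, "rz": 0, "claw": 0}

```text
clock: 4.3
tcp_pos: [0.5319, 0.1065, 0.2422]
eef_rot: [2.318, 2.119, 0.001]
wrist_force: [1.3, 1.5, 0.8]
grip_width: 0.008
```

```bash
python3 plate.py
```

```text
[0.53194941 0.1064995  0.24216583] [1.28423505 1.51093558 0.75562385] 4.3
side [0.166 0.169 0.17  0.172 0.174 0.174 0.176 0.177 0.178 0.18  0.302 0.306]
[0.28190619 0.30508239 0.30796739]
scene [0.152 0.166 0.17  0.172 0.172 0.173 0.174 0.175 0.176 0.177 0.178 0.178
 0.179 0.179 0.18  0.181 0.289 0.297 0.306]
[0.29780646 0.30774594 0.30888614]
```

Call:
move_arm:
  deltas:
    - {"tx": 0, "ty": -1, "tz": 0, "rx": 0, "ry": 0, "rz": 0, "claw": 0}
    - {"tx": 0, "ty": -2, "tz": 0, "rx": 0, "ry": 0, "rz": 0, "claw": 0}
    - {"tx": 0, "ty": -2, "tz": 0, "rx": 0, "ry": 0, "rz": 0, "claw": 0}

```text
clock: 4.7
tcp_pos: [0.5318, 0.1059, 0.242]
eef_rot: [-2.318, -2.12, -0.004]
wrist_force: [1.6, 5.5, 1.1]
grip_width: 0.008
```

```bash
python3 plate.py
```

```text
[0.53181013 0.10589784 0.2420368 ] [1.62504562 5.47393191 1.1033975 ] 4.7
side [0.167 0.169 0.171 0.172 0.173 0.175 0.177 0.178 0.179 0.181 0.305]
[0.28262305 0.30542353 0.3078097 ]
scene [0.151 0.166 0.17  0.172 0.173 0.173 0.175 0.175 0.176 0.177 0.178 0.178
 0.179 0.18  0.18  0.181 0.289 0.299 0.305]
[0.29737837 0.30670231 0.30812947]
```

Call:
move_arm:
  deltas:
    - {"tx": 0, "ty": -2, "tz": 0, "rx": 0, "ry": 0, "rz": 0, "claw": 0}
    - {"tx": 0, "ty": -3, "tz": 0, "rx": 0, "ry": 0, "rz": 0, "claw": 0}
    - {"tx": 0, "ty": -3, "tz": 0, "rx": 0, "ry": 0, "rz": 0, "claw": 0}

```text
clock: 5.1
tcp_pos: [0.5317, 0.1053, 0.2421]
eef_rot: [-2.314, -2.121, -0.008]
wrist_force: [2.1, 12.2, -0.6]
grip_width: 0.008
```

Call:
move_arm:
  deltas:
    - {"tx": 1, "ty": 15, "tz": 0, "rx": 0, "ry": 0, "rz": 0, "claw": 0}
    - {"tx": 2, "ty": 25, "tz": 0, "rx": 0, "ry": 0, "rz": 0, "claw": 0}
    - {"tx": 2, "ty": 40, "tz": 45, "rx": 0, "ry": 0, "rz": 0, "claw": 0}
    - {"tx": 3, "ty": 70, "tz": 85, "rx": 0, "ry": 0, "rz": 0, "claw": 0}
    - {"tx": 5, "ty": 100, "tz": 110, "rx": 0, "ry": 0, "rz": 0, "claw": 1}
    - {"tx": 5, "ty": 100, "tz": 140, "rx": 0, "ry": 0, "rz": 0, "claw": 1}
    - {"tx": 5, "ty": 100, "tz": 165, "rx": 0, "ry": 0, "rz": 0, "claw": 1}

```text
clock: 5.8
tcp_pos: [0.5363, 0.2027, 0.4077]
eef_rot: [2.316, 2.121, -0.002]
wrist_force: [-0.1, -0.4, -0.4]
grip_width: 0.193
```

```bash
python3 - <<'E'
from h import *
c=cam('wrist','w4.png'); W=cloud(c); s=manip.state(); print(s['tcp_pos'],s['wrist_force'],s['clock'])
u0=280
x=W.reshape(-1,3); q=x[(abs(x[:,0]-.546)<.012)&(abs(x[:,1]-.295)<.02)]; print(np.percentile(q[:,2],[5,50,90,99]))
q=x[(abs(x[:,0]-.53)<.06)&(x[:,1]<.15)&(x[:,2]>.06)&(x[:,2]<.095)]; 
if len(q): print('plate',len(q),np.percentile(q[:,1],[5,50,95]),q[:,0].min(),q[:,0].max())
E
```

```text
[0.53743617 0.20207718 0.41215836] [1.85006709 1.26226147 3.85040956] 5.85
[0.0415069  0.04624587 0.05369396 0.05536289]
plate 629 [0.08863137 0.09469946 0.09699573] 0.505435457193089 0.5462741960701551
```

View pics/w4.png

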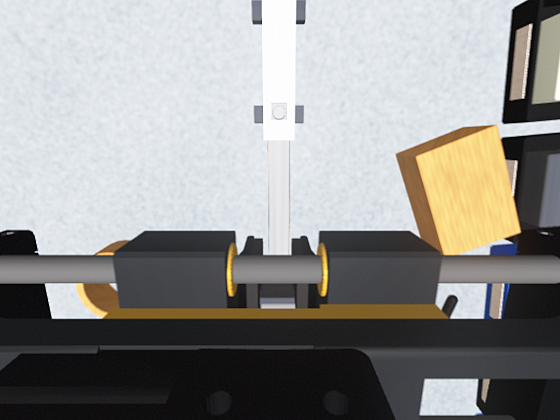

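The lock button shows in the hole at (279,111), and its top reads about 55 mm high, so it has popped. The plate's back face is at y≈95 mm, which puts the carriage at about 0.110. Next I'll go over the raised clamp to look at the cartridge.

Call:
move_arm:
  deltas:
    - {"tx": 3, "ty": -10, "tz": 45, "rx": 0, "ry": 0, "rz": 0, "claw": 1}
    - {"tx": 10, "ty": -40, "tz": 80, "rx": 0, "ry": 0, "rz": 0, "claw": 1}
    - {"tx": 96, "ty": -659, "tz": 80, "rx": 0, "ry": 0, "rz": 23, "claw": 1}
    - {"tx": 96, "ty": -659, "tz": 80, "rx": 0, "ry": 0, "rz": 23, "claw": 1}
    - {"tx": 96, "ty": -659, "tz": 80, "rx": 0, "ry": 0, "rz": 23, "claw": 1}
    - {"tx": 96, "ty": -659, "tz": 80, "rx": 0, "ry": 0, "rz": 23, "claw": 1}
    - {"tx": 96, "ty": -659, "tz": 80, "rx": 0, "ry": 0, "rz": 23, "claw": 1}
    - {"tx": 96, "ty": -659, "tz": 80, "rx": 0, "ry": 0, "rz": 23, "claw": 1}
    - {"tx": 96, "ty": -659, "tz": 80, "rx": 0, "ry": 0, "rz": 23, "claw": 1}
    - {"tx": 96, "ty": -659, "tz": 80, "rx": 0, "ry": 0, "rz": 23, "claw": 1}
    - {"tx": 96, "ty": -659, "tz": 80, "rx": 0, "ry": 0, "rz": 23, "claw": 1}
    - {"tx": 96, "ty": -659, "tz": 80, "rx": 0, "ry": 0, "rz": 23, "claw": 1}
    - {"tx": 96, "ty": -659, "tz": 80, "rx": 0, "ry": 0, "rz": 23, "claw": 1}
    - {"tx": 96, "ty": -659, "tz": 80, "rx": 0, "ry": 0, "rz": 23, "claw": 1}
    - {"tx": 96, "ty": -659, "tz": 80, "rx": 0, "ry": 0, "rz": 23, "claw": 1}
    - {"tx": 96, "ty": -659, "tz": 40, "rx": 0, "ry": 0, "rz": 23, "claw": 1}
    - {"tx": 96, "ty": -659, "tz": 0, "rx": 0, "ry": 0, "rz": 23, "claw": 1}
    - {"tx": 96, "ty": -659, "tz": 0, "rx": 0, "ry": 0, "rz": 23, "claw": 1}

```text
clock: 7.65
tcp_pos: [0.6315, -0.457, 0.398]
eef_rot: [-1.845, -2.526, 0.001]
wrist_force: [-0.7, 1.9, -0.9]
grip_width: 0.998
```

```bash
python3 - <<'E'
from h import *
c=cam('wrist','w5.png'); W=cloud(c); s=manip.state(); print(s['tcp_pos'],R.from_rotvec(s['eef_rot']).as_matrix().round(4),s['wrist_force'],s['clock'])
m=((W[...,2]>.045)&(W[...,2]<.056)&(abs(W[...,0]-.6)<.1)&(abs(W[...,1]+.36)<.1)).astype(np.uint8)
k,l,st,_=cv2.connectedComponentsWithStats(m)
for i in range(1,k):
    if st[i,4]>300:
        q=W[l==i]; print(st[i],q.mean(0),cv2.minAreaRect((q[:,:2]*1000).astype(np.float32)))
        pts=np.argwhere(l==i)[:,::-1].astype(np.float32)
        P=np.array([ray(c,a,b,.05)[:2]*1000 for a,b in pts],np.float32); print(cv2.minAreaRect(P))
E
```

```text
[ 0.63220455 -0.45680938  0.40239817] [[-0.3057  0.9521 -0.007 ]
 [ 0.9521  0.3057  0.0045]
 [ 0.0064 -0.0053 -1.    ]] [0.26273332 0.03747102 1.07377273] 7.7
[280   0  37  23 486] [ 0.58975215 -0.26792476  0.04857392] ((587.9046630859375, -269.1767578125), (36.0247688293457, 18.11724090576172), 0.32469961047172546)
((588.4879760742188, -264.7753601074219), (23.91298484802246, 27.569080352783203), 58.138153076171875)
[ 258   63   44   89 3792] [ 0.6002774  -0.36088716  0.04933781] ((600.5240478515625, -361.974609375), (45.796836853027344, 89.37591552734375), 18.446121215820312)
((600.599609375, -362.3728942871094), (45.184539794921875, 88.34564208984375), 18.490957260131836)
```

View pics/w5.png

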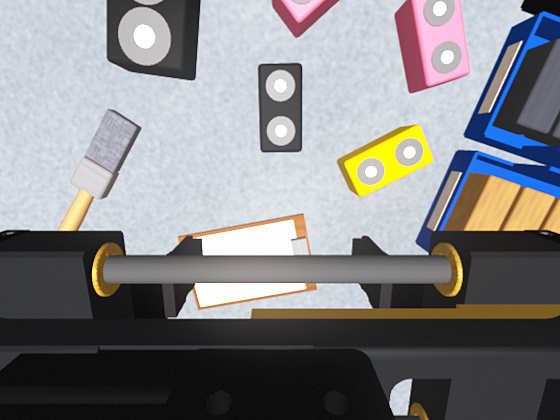

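Call:
move_arm:
  deltas:
    - {"tx": -16, "ty": 47, "tz": -30, "rx": 0, "ry": 0, "rz": 0.4, "claw": 1}
    - {"tx": -32, "ty": 95, "tz": -70, "rx": 0, "ry": 0, "rz": 0.4, "claw": 1}
    - {"tx": -32, "ty": 95, "tz": -105, "rx": 0, "ry": 0, "rz": 0.4, "claw": 1}
    - {"tx": -32, "ty": 95, "tz": -120, "rx": 0, "ry": 0, "rz": 0.4, "claw": 1}
    - {"tx": -32, "ty": 95, "tz": -120, "rx": 0, "ry": 0, "rz": 0.4, "claw": 1}

```text
clock: 8.2
tcp_pos: [0.6008, -0.362, 0.2863]
eef_rot: [-1.839, -2.545, 0.001]
wrist_force: [0.1, -0.6, 0.0]
grip_width: 0.999
```

```bash
python3 - <<'E'
from h import *
s=manip.state(); print(s['tcp_pos']*1000,R.from_rotvec(s['eef_rot']).as_matrix().round(4)[:,1],s['wrist_force'],s['clock'])
E
```

```text
[ 600.80058258 -361.95957361  286.27679512] [ 0.9494  0.3141 -0.0017] [ 0.05599007 -0.59505298  0.03420548] 8.2
```

Call:
move_arm:
  deltas:
    - {"tx": 0, "ty": 0, "tz": -40, "rx": 0, "ry": 0, "rz": 0, "claw": 1}
    - {"tx": 0, "ty": 0, "tz": -70, "rx": 0, "ry": 0, "rz": 0, "claw": 1}
    - {"tx": 0, "ty": 0, "tz": -84, "rx": 0, "ry": 0, "rz": 0, "claw": 1}
    - {"tx": 0, "ty": 0, "tz": -84, "rx": 0, "ry": 0, "rz": 0, "claw": 1}
    - {"tx": 0, "ty": 0, "tz": -84, "rx": 0, "ry": 0, "rz": 0, "claw": 0}
    - {"tx": 0, "ty": 0, "tz": -84, "rx": 0, "ry": 0, "rz": 0, "claw": 0}
    - {"tx": 0, "ty": 0, "tz": -84, "rx": 0, "ry": 0, "rz": 0, "claw": 0}
    - {"tx": 0, "ty": 0, "tz": -84, "rx": 0, "ry": 0, "rz": 0, "claw": 0}
    - {"tx": 0, "ty": 0, "tz": -84, "rx": 0, "ry": 0, "rz": 0, "claw": 0}
    - {"tx": 0, "ty": 0, "tz": -84, "rx": 0, "ry": 0, "rz": 0, "claw": 0}
    - {"tx": 0, "ty": 0, "tz": -84, "rx": 0, "ry": 0, "rz": 0, "claw": 0}
    - {"tx": 0, "ty": 0, "tz": -84, "rx": 0, "ry": 0, "rz": 0, "claw": 0}

```text
clock: 9.4
tcp_pos: [0.6007, -0.3623, 0.203]
eef_rot: [1.841, 2.545, 0.001]
wrist_force: [0.0, 0.8, 2.5]
grip_width: 0.528
```

```bash
python3 - <<'E'
from h import *
s=manip.state(); print(s['tcp_pos']*1000,R.from_rotvec(s['eef_rot']).as_matrix().round(4)[:,1],s['wrist_force'],s['clock'],s['grip_width']*87)
E
```

```text
[ 600.70495958 -362.253633    203.04851884] [9.496e-01 3.133e-01 6.000e-04] [0.0071855  0.83095961 2.5289494 ] 9.4 45.90665140508862
```

Call:
move_arm:
  deltas:
    - {"tx": 0, "ty": 0, "tz": 20, "rx": 0, "ry": 0, "rz": 0, "claw": 0}
    - {"tx": 0, "ty": 0, "tz": 60, "rx": 0, "ry": 0, "rz": 0, "claw": 0}
    - {"tx": 0, "ty": 0, "tz": 105, "rx": 0, "ry": 0, "rz": 0, "claw": 0}
    - {"tx": 0, "ty": 0, "tz": 150, "rx": 0, "ry": 0, "rz": 0, "claw": 0}
    - {"tx": 0, "ty": 0, "tz": 195, "rx": 0, "ry": 0, "rz": 0, "claw": 0}
    - {"tx": 0, "ty": 0, "tz": 240, "rx": 0, "ry": 0, "rz": 0, "claw": 0}
    - {"tx": -8, "ty": 30, "tz": 280, "rx": 0, "ry": 0, "rz": -3, "claw": 0}
    - {"tx": -19, "ty": 70, "tz": 280, "rx": 0, "ry": 0, "rz": -8, "claw": 0}
    - {"tx": -30, "ty": 115, "tz": 280, "rx": 0, "ry": 0, "rz": -13, "claw": 0}
    - {"tx": -41, "ty": 160, "tz": 280, "rx": 0, "ry": 0, "rz": -18, "claw": 0}
    - {"tx": -53, "ty": 205, "tz": 280, "rx": 0, "ry": 0, "rz": -23.2, "claw": 0}
    - {"tx": -65, "ty": 250, "tz": 280, "rx": 0, "ry": 0, "rz": -23.2, "claw": 0}
    - {"tx": -77, "ty": 297, "tz": 280, "rx": 0, "ry": 0, "rz": -23.2, "claw": 0}
    - {"tx": -77, "ty": 297, "tz": 280, "rx": 0, "ry": 0, "rz": -23.2, "claw": 0}
    - {"tx": -77, "ty": 297, "tz": 280, "rx": 0, "ry": 0, "rz": -23.2, "claw": 0}

```text
clock: 10.9
tcp_pos: [0.5232, -0.064, 0.4825]
eef_rot: [-2.311, -2.127, 0.0]
wrist_force: [0.3, 0.1, -1.8]
grip_width: 0.525
```

```bash
python3 - <<'E'
from h import *
c=cam('wrist','w6.png'); s=manip.state(); print(s['tcp_pos']*1000,R.from_rotvec(s['eef_rot']).as_matrix().round(4),s['wrist_force'],s['clock'],s['grip_width']*87)
cam('scene','sc6.png')
E
```

```text
[523.2887863  -65.76102741 482.58959424] [[ 8.610e-02  9.963e-01 -3.000e-04]
 [ 9.963e-01 -8.610e-02 -6.000e-04]
 [-6.000e-04 -2.000e-04 -1.000e+00]] [-0.0659647  -0.00351662 -0.4594908 ] 10.95 45.734588469476336
```

View pics/w6.png

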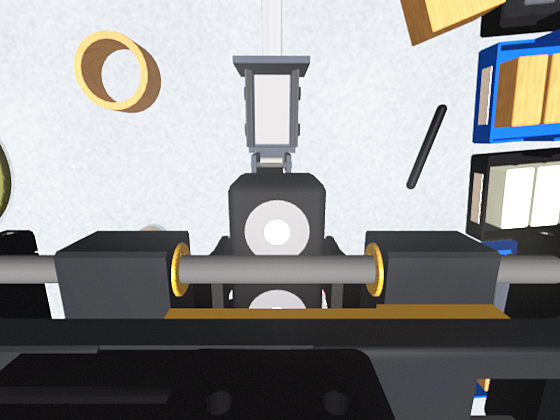

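View pics/sc6.png

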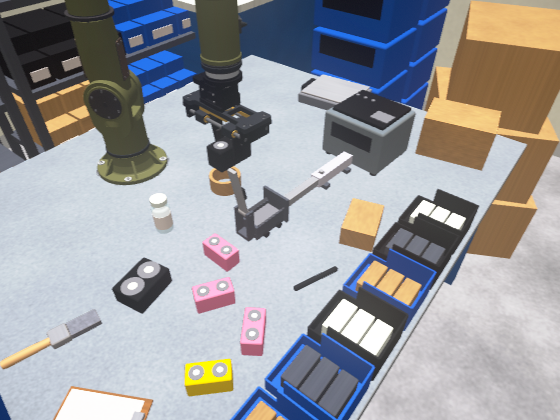

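The wrist view has the cradle straight ahead: plate top edge at row 57 over columns 233–310, floor at (275,110). The cartridge is held level below it, with its front edge near row 174.

```bash
python3 - <<'E'
from h import *
c=cam('wrist'); im=c['image']
cv2.imwrite('pics/w6z.png',cv2.resize(im[40:240,200:350],None,fx=4,fy=3,interpolation=cv2.INTER_CUBIC))
W=cloud(c)
u=np.array([-.0858,-.9963]); v=np.array([.9963,-.0858]); o=np.array([.5434,.2649])
def loc(p): d=p[...,:2]-o; return np.stack([d@u,d@v],-1)
x=W[40:200,200:350].reshape(-1,3); x=x[np.isfinite(x[:,2])]
for lo,hi in [(.084,.092),(.038,.047),(.053,.062),(.095,.11),(.31,.34)]:
    q=x[(x[:,2]>lo)&(x[:,2]<hi)]
    if len(q)>10:
        L=loc(q)*1000; print(lo,len(q),np.percentile(L,[1,5,50,95,99],axis=0).round(1).tolist(), np.median(q[:,2]))
s=manip.state(); print(loc(s['tcp_pos'])*1000)
E
```

```text
0.084 626 [[170.7, -44.3], [171.0, -40.8], [174.9, -0.5], [178.4, 40.6], [178.7, 44.3]] 0.08715974390765271
0.038 2736 [[146.4, -26.2], [153.2, -21.6], [219.0, -0.5], [265.6, 20.8], [269.6, 25.8]] 0.04222883439866659
0.053 781 [[178.0, -40.1], [178.3, -34.3], [215.7, -2.7], [270.7, 33.9], [287.6, 37.7]] 0.055880929592336204
0.095 417 [[282.4, -23.8], [284.1, -22.7], [291.1, 0.1], [303.3, 22.7], [305.4, 23.8]] 0.1053816501345996
0.31 2046 [[287.0, -13.9], [287.1, -11.6], [290.0, 7.8], [294.2, 27.5], [294.6, 29.9]] 0.32815113747784874
[332.46522266   8.61952741]
```

View pics/w6z.png

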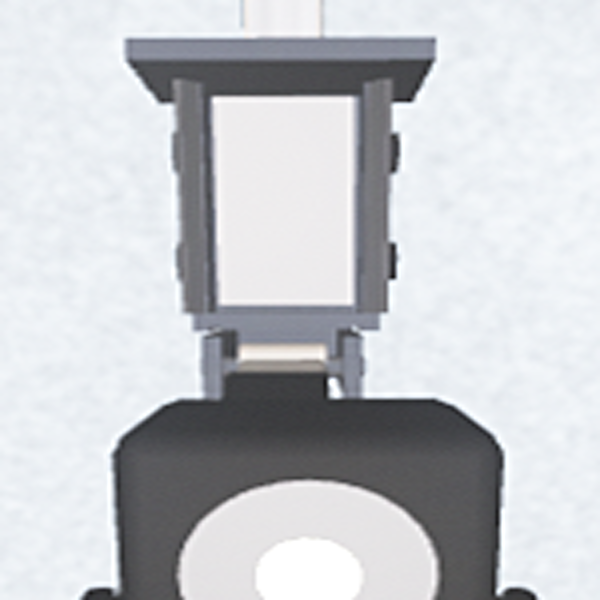

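Call:
move_arm:
  deltas:
    - {"tx": 0, "ty": 45, "tz": 0, "rx": 0, "ry": 0, "rz": 0, "claw": 0}
    - {"tx": 1, "ty": 85, "tz": 0, "rx": 0, "ry": 0, "rz": 0, "claw": 0}
    - {"tx": 1, "ty": 104, "tz": 0, "rx": 0, "ry": 0, "rz": 0, "claw": 0}
    - {"tx": 1, "ty": 104, "tz": -20, "rx": 0, "ry": 0, "rz": 0, "claw": 0}
    - {"tx": 1, "ty": 104, "tz": -60, "rx": 0, "ry": 0, "rz": 0, "claw": 0}
    - {"tx": 1, "ty": 104, "tz": -105, "rx": 0, "ry": 0, "rz": 0, "claw": 0}
    - {"tx": 1, "ty": 104, "tz": -145, "rx": 0, "ry": 0, "rz": 0, "claw": 0}
    - {"tx": 1, "ty": 104, "tz": -175, "rx": 0, "ry": 0, "rz": 0, "claw": 0}
    - {"tx": 1, "ty": 104, "tz": -183, "rx": 0, "ry": 0, "rz": 0, "claw": 0}
    - {"tx": 1, "ty": 104, "tz": -183, "rx": 0, "ry": 0, "rz": 0, "claw": 0}
    - {"tx": 1, "ty": 104, "tz": -183, "rx": 0, "ry": 0, "rz": 0, "claw": 0}

```text
clock: 12.15
tcp_pos: [0.5255, 0.038, 0.3014]
eef_rot: [2.315, 2.121, 0.003]
wrist_force: [0.3, 1.0, -2.2]
grip_width: 0.529
```

```bash
python3 - <<'E'
from h import *
u=np.array([-.0858,-.9963]); v=np.array([.9963,-.0858]); o=np.array([.5434,.2649])
def loc(p): d=p[...,:2]-o; return np.stack([d@u,d@v],-1)
s=manip.state(); print(s['tcp_pos']*1000,s['wrist_force'],loc(s['tcp_pos'])*1000,s['clock'])
c=cam('wrist','w7.png'); 
c=cam('scene');cv2.imwrite('pics/sc7.png',cv2.resize(c['image'][100:250,180:380],None,fx=4,fy=4))
E
```

```text
[525.53915632  38.04594262 301.36623217] [ 0.3011018   0.99628704 -2.21574349] [227.54715776   1.66931957] 12.15
```

View pics/sc7.png

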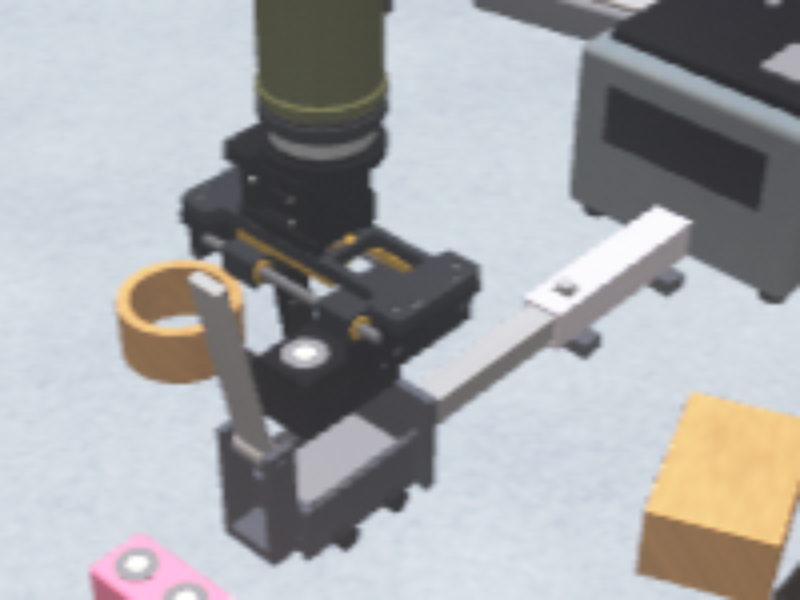

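View pics/w7.png

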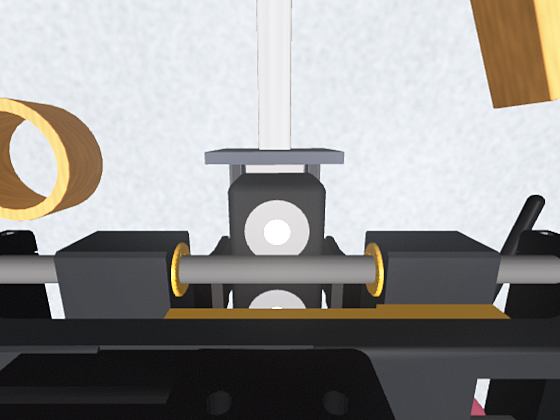

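Call:
move_arm:
  deltas:
    - {"tx": -1.2, "ty": 0.5, "tz": -10, "rx": 0, "ry": 0, "rz": 0, "claw": 0}
    - {"tx": -1.2, "ty": 0.5, "tz": -20, "rx": 0, "ry": 0, "rz": 0, "claw": 0}
    - {"tx": -1.2, "ty": 0.5, "tz": -30, "rx": 0, "ry": 0, "rz": 0, "claw": 0}
    - {"tx": -1.2, "ty": 0.5, "tz": -37, "rx": 0, "ry": 0, "rz": 0, "claw": 0}
    - {"tx": -1.2, "ty": 0.5, "tz": -44, "rx": 0, "ry": 0, "rz": 0, "claw": 0}
    - {"tx": -1.2, "ty": 0.5, "tz": -50, "rx": 0, "ry": 0, "rz": 0, "claw": 0}
    - {"tx": -1.2, "ty": 0.5, "tz": -54, "rx": 0, "ry": 0, "rz": 0, "claw": 0}
    - {"tx": -1.2, "ty": 0.5, "tz": -54, "rx": 0, "ry": 0, "rz": 0, "claw": 0}

```text
clock: 13.05
tcp_pos: [0.5232, 0.0391, 0.2455]
eef_rot: [-2.315, -2.123, 0.001]
wrist_force: [-2.8, 0.8, 2.3]
grip_width: 0.527
```

```bash
python3 - <<'E'
from h import *
u=np.array([-.0858,-.9963]); v=np.array([.9963,-.0858]); o=np.array([.5434,.2649])
def loc(p): d=p[...,:2]-o; return np.stack([d@u,d@v],-1)
s=manip.state(); print(s['tcp_pos']*1000,s['wrist_force'],loc(s['tcp_pos'])*1000,s['clock'],s['grip_width']*87)
E
```

```text
[523.2068374   39.10185517 245.53861152] [-2.82618059  0.77470542  2.27201475] [226.69526505  -0.74496707] 13.05 45.825074851430074
```

Call:
move_arm:
  deltas:
    - {"tx": 0, "ty": 0, "tz": 0, "rx": 0, "ry": 0, "rz": 0, "claw": 0.85}
    - {"tx": 0, "ty": 0, "tz": 0, "rx": 0, "ry": 0, "rz": 0, "claw": 0.85}
    - {"tx": 0, "ty": 0, "tz": 0, "rx": 0, "ry": 0, "rz": 0, "claw": 0.85}
    - {"tx": 0, "ty": 0, "tz": 0, "rx": 0, "ry": 0, "rz": 0, "claw": 0.85}
    - {"tx": 0, "ty": 0, "tz": 20, "rx": 0, "ry": 0, "rz": 0, "claw": 0.85}
    - {"tx": 0, "ty": 0, "tz": 60, "rx": 0, "ry": 0, "rz": 0, "claw": 0.85}
    - {"tx": 0, "ty": 0, "tz": 105, "rx": 0, "ry": 0, "rz": 0, "claw": 0}
    - {"tx": 0, "ty": 0, "tz": 150, "rx": 0, "ry": 0, "rz": 0, "claw": 0}
    - {"tx": 0, "ty": 0, "tz": 195, "rx": 0, "ry": 0, "rz": 0, "claw": 0}
    - {"tx": 0, "ty": 0, "tz": 240, "rx": 0, "ry": 0, "rz": 0, "claw": 0}
    - {"tx": 0, "ty": -45, "tz": 250, "rx": 0, "ry": 0, "rz": 0, "claw": 0}
    - {"tx": 0, "ty": -90, "tz": 250, "rx": 0, "ry": 0, "rz": 0, "claw": 0}
    - {"tx": 0, "ty": -130, "tz": 250, "rx": 0, "ry": 0, "rz": 0, "claw": 0}
    - {"tx": 0, "ty": -150, "tz": 250, "rx": 0, "ry": 0, "rz": 0, "claw": 0}
    - {"tx": 0, "ty": -150, "tz": 250, "rx": 0, "ry": 0, "rz": 0, "claw": 0}

```text
clock: 14.55
tcp_pos: [0.5224, -0.1151, 0.4962]
eef_rot: [2.322, 2.114, -0.0]
wrist_force: [0.4, 0.1, -0.5]
grip_width: 0.116
```

```bash
python3 - <<'E'
from h import *
c=cam('wrist','w8.png'); im=c['image']; s=manip.state(); print(s['tcp_pos']*1000,s['wrist_force'],s['clock'],s['grip_width'])
W=cloud(c)
u=np.array([-.0858,-.9963]); v=np.array([.9963,-.0858]); o=np.array([.5434,.2649])
def loc(p): d=p[...,:2]-o; return np.stack([d@u,d@v],-1)
x=W[:220].reshape(-1,3); x=x[np.isfinite(x[:,2])]
L=loc(x)*1000; k=(L[:,0]>150)&(L[:,0]<320)&(abs(L[:,1])<70); x=x[k];L=L[k]
for lo,hi in [(.090,.0965),(.1,.112),(.12,.26),(.225,.26)]:
    m=(x[:,2]>lo)&(x[:,2]<hi); q=L[m]
    if m.sum()>5: print(lo,m.sum(),np.percentile(q,[1,5,50,95,99],axis=0).round(1).tolist(),np.median(x[m,2]))
E
```

```text
[ 522.9635477  -112.37104688  496.00445483] [-0.39760632  0.40127942 -0.51467431] 14.6 0.06948185525845856
0.09 2990 [[183.8, -23.4], [187.5, -21.4], [225.0, -1.6], [265.8, 18.0], [270.1, 20.3]] 0.09242285351014065
0.1 272 [[283.1, -24.4], [284.2, -23.3], [291.2, 4.9], [304.8, 23.4], [306.1, 23.4]] 0.1060163699667162
0.12 816 [[293.1, -12.4], [294.7, -11.4], [309.2, 0.1], [319.2, 11.5], [319.9, 12.4]] 0.1970831185995982
0.225 223 [[314.6, -12.1], [315.4, -10.9], [317.7, -0.3], [319.9, 11.4], [320.0, 12.2]] 0.23963759686506644
```

View pics/w8.png

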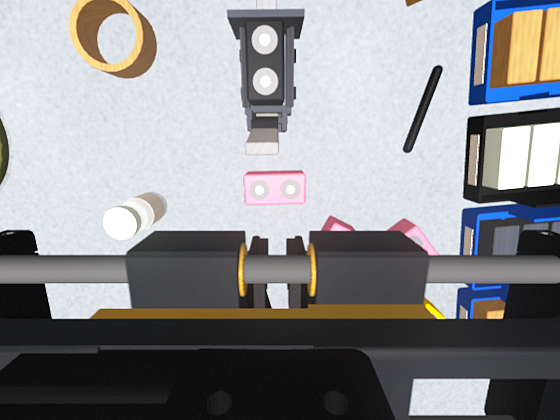

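The cartridge lies in the cradle, at (265,60) in the wrist view. Its top is at 92 mm and its centre is within about 2 mm of the cradle's. The clamp's tip leans outward at (262,148). I'll work out the pushing arc.

```bash
cat > arc.py <<'E'
from h import *
import sys
u=np.array([-.0858,-.9963]); v=np.array([.9963,-.0858]); o=np.array([543.4,264.9])
s=manip.state(); t=s['tcp_pos']*1000; print(t.round(1),s['wrist_force'].round(1),s['clock'],[((t[:2]-o)@u).round(1),((t[:2]-o)@v).round(1)])
r=float(sys.argv[1]); press=float(sys.argv[2])
def out(lab,xl,zt):
    p=o+xl*u; print(lab,'xl %.0f'%xl,'d',np.round([p[0]-t[0],p[1]-t[1],zt+182-t[2]],0).tolist())
out('start',372,215)
for th in [1.75,1.6,1.5,1.4,1.3,1.2,1.1,1.0,.9,.8,.7,.6,.5,.4,.3,.2,.1,.05,0]:
    rr=r if th<1.55 else min(r,120)
    xc=294.5-rr*np.cos(th)+(5-press)*np.sin(th); zc=97+rr*np.sin(th)+(5-press)*np.cos(th)
    out(th,xc+10,zc)
E
python3 arc.py 125 0
```

```text
[ 523.  -112.4  496. ] [-0.4  0.4 -0.5] 14.6 [np.float64(377.6), np.float64(12.0)]
start xl 372 d [-11.0, 7.0, -99.0]
1.75 xl 331 d [-8.0, 48.0, -100.0]
1.6 xl 313 d [-6.0, 65.0, -97.0]
1.5 xl 301 d [-5.0, 78.0, -92.0]
1.4 xl 288 d [-4.0, 90.0, -93.0]
1.3 xl 276 d [-3.0, 102.0, -95.0]
1.2 xl 264 d [-2.0, 114.0, -99.0]
1.1 xl 252 d [-1.0, 126.0, -103.0]
1.0 xl 241 d [-0.0, 137.0, -109.0]
0.9 xl 231 d [1.0, 147.0, -116.0]
0.8 xl 221 d [1.0, 157.0, -124.0]
0.7 xl 212 d [2.0, 166.0, -133.0]
0.6 xl 204 d [3.0, 174.0, -142.0]
0.5 xl 197 d [4.0, 181.0, -153.0]
0.4 xl 191 d [4.0, 187.0, -164.0]
0.3 xl 187 d [4.0, 191.0, -175.0]
0.2 xl 183 d [5.0, 195.0, -187.0]
0.1 xl 181 d [5.0, 197.0, -200.0]
0.05 xl 180 d [5.0, 198.0, -206.0]
0 xl 180 d [5.0, 198.0, -212.0]
```

Call:
move_arm:
  deltas:
    - {"tx": -11, "ty": 0, "tz": -45, "rx": 0, "ry": 0, "rz": 0, "claw": 0}
    - {"tx": -11, "ty": 6, "tz": -85, "rx": 0, "ry": 0, "rz": 0, "claw": 0}
    - {"tx": -11, "ty": 6, "tz": -99, "rx": 0, "ry": 0, "rz": 0, "claw": 0}
    - {"tx": -9, "ty": 20, "tz": -99, "rx": 0, "ry": 0, "rz": 0, "claw": 0}
    - {"tx": -9, "ty": 34, "tz": -99, "rx": 0, "ry": 0, "rz": 0, "claw": 0}
    - {"tx": -8, "ty": 46, "tz": -99, "rx": 0, "ry": 0, "rz": 0, "claw": 0}
    - {"tx": -6, "ty": 56, "tz": -97, "rx": 0, "ry": 0, "rz": 0, "claw": 0}
    - {"tx": -6, "ty": 65, "tz": -95, "rx": 0, "ry": 0, "rz": 0, "claw": 0}
    - {"tx": -5, "ty": 77, "tz": -92, "rx": 0, "ry": 0, "rz": 0, "claw": 0}

```text
clock: 15.5
tcp_pos: [0.5185, -0.0341, 0.4042]
eef_rot: [2.315, 2.121, -0.001]
wrist_force: [-0.3, -5.1, -3.1]
grip_width: 0.002
```

```bash
python3 - <<'E'
from h import *
s=manip.state(); print(s['tcp_pos']*1000,s['wrist_force'],s['clock'])
c=cam('scene');cv2.imwrite('pics/sc9.png',cv2.resize(c['image'][100:250,180:380],None,fx=4,fy=4))
E
```

```text
[518.45087667 -34.13669594 404.17833086] [-0.31940454 -5.08979277 -3.06378727] 15.5
```

View pics/sc9.png

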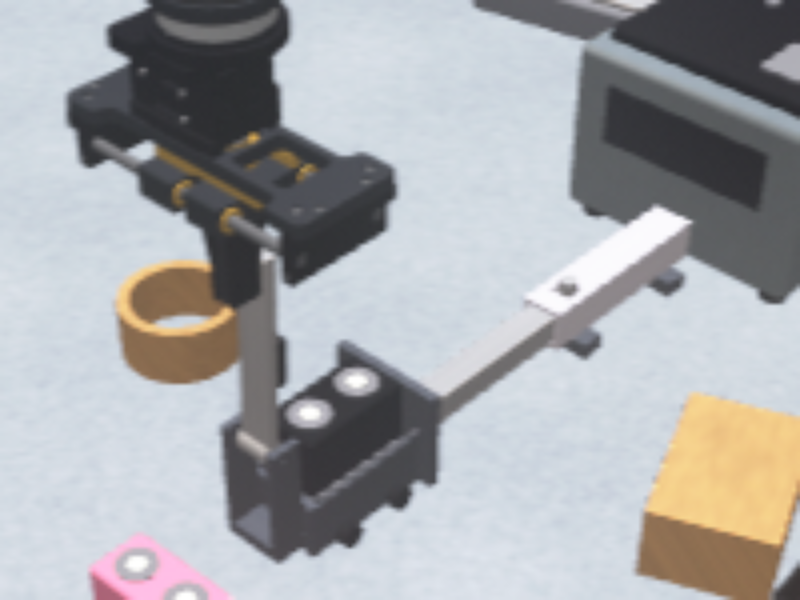

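Call:
move_arm:
  deltas:
    - {"tx": 1, "ty": 13, "tz": -1, "rx": 0, "ry": 0, "rz": 0, "claw": 0}
    - {"tx": 2, "ty": 25, "tz": -3, "rx": 0, "ry": 0, "rz": 0, "claw": 0}
    - {"tx": 3, "ty": 37, "tz": -7, "rx": 0, "ry": 0, "rz": 0, "claw": 0}
    - {"tx": 4, "ty": 49, "tz": -11, "rx": 0, "ry": 0, "rz": 0, "claw": 0}
    - {"tx": 5, "ty": 60, "tz": -17, "rx": 0, "ry": 0, "rz": 0, "claw": 0}
    - {"tx": 6, "ty": 70, "tz": -24, "rx": 0, "ry": 0, "rz": 0, "claw": 0}
    - {"tx": 6, "ty": 80, "tz": -32, "rx": 0, "ry": 0, "rz": 0, "claw": 0}
    - {"tx": 7, "ty": 89, "tz": -41, "rx": 0, "ry": 0, "rz": 0, "claw": 0}
    - {"tx": 8, "ty": 97, "tz": -50, "rx": 0, "ry": 0, "rz": 0, "claw": 0}
    - {"tx": 9, "ty": 104, "tz": -61, "rx": 0, "ry": 0, "rz": 0, "claw": 0}
    - {"tx": 9, "ty": 110, "tz": -72, "rx": 0, "ry": 0, "rz": 0, "claw": 0}
    - {"tx": 9, "ty": 114, "tz": -83, "rx": 0, "ry": 0, "rz": 0, "claw": 0}

```text
clock: 16.75
tcp_pos: [0.5279, 0.0819, 0.3204]
eef_rot: [2.314, 2.124, 0.005]
wrist_force: [2.6, 1.4, 5.4]
grip_width: 0.003
```

```bash
python3 - <<'E'
from h import *
s=manip.state(); print(s['tcp_pos']*1000,s['wrist_force'],s['clock'])
c=cam('scene');cv2.imwrite('pics/sc10.png',cv2.resize(c['image'][100:250,180:380],None,fx=4,fy=4))
E
```

```text
[527.88046342  81.88457293 320.38219879] [2.56300364 1.41973411 5.36149792] 16.75
```

View pics/sc10.png

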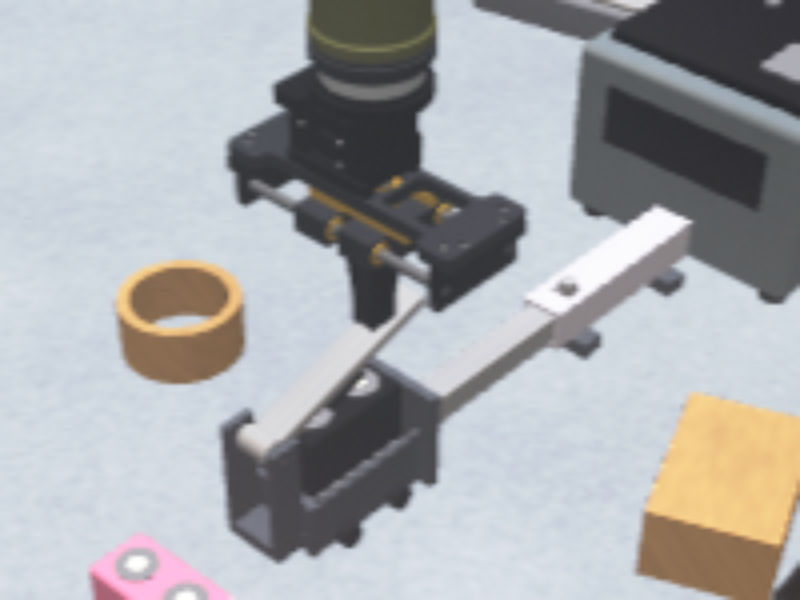

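Good, the bar is coming down. I'll press it through the last part of its swing.

Call:
move_arm:
  deltas:
    - {"tx": 0, "ty": 4, "tz": -10, "rx": 0, "ry": 0, "rz": 0, "claw": 0}
    - {"tx": 1, "ty": 6, "tz": -20, "rx": 0, "ry": 0, "rz": 0, "claw": 0}
    - {"tx": 1, "ty": 7, "tz": -28, "rx": 0, "ry": 0, "rz": 0, "claw": 0}
    - {"tx": 1, "ty": 7, "tz": -34, "rx": 0, "ry": 0, "rz": 0, "claw": 0}

```text
clock: 17.2
tcp_pos: [0.5279, 0.0883, 0.2861]
eef_rot: [-2.313, -2.123, -0.0]
wrist_force: [-1.1, 2.6, 6.6]
grip_width: 0.004
```

Call:
move_arm:
  deltas:
    - {"tx": 0, "ty": 0, "tz": -2, "rx": 0, "ry": 0, "rz": 0, "claw": 0}
    - {"tx": 0, "ty": 0, "tz": -4, "rx": 0, "ry": 0, "rz": 0, "claw": 0}
    - {"tx": 0, "ty": 0, "tz": -4, "rx": 0, "ry": 0, "rz": 0, "claw": 0}

```text
clock: 17.5
tcp_pos: [0.5281, 0.0882, 0.2843]
eef_rot: [-2.313, -2.122, -0.001]
wrist_force: [-5.7, 1.0, 17.1]
grip_width: 0.004
```

Call:
move_arm:
  deltas:
    - {"tx": 0, "ty": 0, "tz": -2, "rx": 0, "ry": 0, "rz": 0, "claw": 0}
    - {"tx": 0, "ty": 0, "tz": -2, "rx": 0, "ry": 0, "rz": 0, "claw": 0}
    - {"tx": 0, "ty": 0, "tz": -2, "rx": 0, "ry": 0, "rz": 0, "claw": 0}

```text
clock: 17.8
tcp_pos: [0.5282, 0.088, 0.284]
eef_rot: [-2.312, -2.121, -0.002]
wrist_force: [-9.9, 0.8, 28.5]
grip_width: 0.007
```

Call:
move_arm:
  deltas:
    - {"tx": 0, "ty": 0, "tz": 15, "rx": 0, "ry": 0, "rz": 0, "claw": 0}
    - {"tx": 0, "ty": -10, "tz": 60, "rx": 0, "ry": 0, "rz": 0, "claw": 0}
    - {"tx": 0, "ty": -50, "tz": 105, "rx": 0, "ry": 0, "rz": 0, "claw": 0}
    - {"tx": 0, "ty": -95, "tz": 150, "rx": 0, "ry": 0, "rz": 0, "claw": 0}
    - {"tx": 0, "ty": -140, "tz": 190, "rx": 0, "ry": 0, "rz": 0, "claw": 0}
    - {"tx": 0, "ty": -180, "tz": 200, "rx": 0, "ry": 0, "rz": 0, "claw": 0}
    - {"tx": 0, "ty": -180, "tz": 200, "rx": 0, "ry": 0, "rz": 0, "claw": 0}
    - {"tx": 0, "ty": -180, "tz": 200, "rx": 0, "ry": 0, "rz": 0, "claw": 0}

```text
clock: 18.6
tcp_pos: [0.5277, -0.0972, 0.4819]
eef_rot: [2.322, 2.114, 0.001]
wrist_force: [-0.4, 0.6, -0.5]
grip_width: 0.007
```

```bash
python3 - <<'E'
from h import *
s=manip.state(); print(s['tcp_pos']*1000,s['wrist_force'],s['clock'])
u=np.array([-.0858,-.9963]); v=np.array([.9963,-.0858]); o=np.array([.5434,.2649])
for n in ('wrist','scene','side'):
    c=cam(n,n+'11.png'); W=cloud(c); W=W[:230] if n=='wrist' else W
    x=W.reshape(-1,3); x=x[np.isfinite(x[:,2])]; d=x[:,:2]-o; L=np.stack([d@u,d@v],-1)*1000
    for a in range(140,300,15):
        m=(L[:,0]>a)&(L[:,0]<a+15)&(abs(L[:,1])<8)&(x[:,2]<.2)
        if m.sum()>5: print(n,a,m.sum(),(np.median(x[m,2])*1000).round(1),end='; ')
    m=(abs(L[:,0]+30)<8)&(abs(L[:,1])<8); print('button',np.percentile(x[m,2],[50,90]) if m.any() else None)
    m=(abs(L[:,0]-225)<45)&(abs(L[:,1])<24)&(abs(L[:,1])>15)&(x[:,2]>.075)&(x[:,2]<.12); print('cart top',m.sum(),np.median(x[m,2]) if m.any() else 0, np.percentile(L[m],[2,98],axis=0))
c=cam('scene');cv2.imwrite('pics/sc11z.png',cv2.resize(c['image'][100:250,180:380],None,fx=4,fy=4))
E
```

```text
[527.69121194 -97.23286809 481.87096133] [-0.40849349  0.58552132 -0.50904516] 18.6
wrist 140 19 100.6; wrist 155 239 101.2; wrist 170 233 101.2; wrist 185 225 101.3; wrist 200 209 101.2; wrist 215 201 101.4; wrist 230 209 101.2; wrist 245 190 101.3; wrist 260 193 101.3; wrist 275 180 101.7; wrist 290 155 103.5; button None
cart top 1005 0.08383617456507869 [[181.59997999 -23.63163236]
 [265.18347812  20.7616978 ]]
scene 140 15 102.1; scene 155 20 102.3; scene 170 22 102.4; scene 185 21 102.3; scene 200 19 102.6; scene 215 22 102.7; scene 230 25 103.1; scene 245 21 102.4; scene 260 25 102.5; scene 275 22 102.3; scene 290 77 23.5; button [0.05139311 0.05552316]
cart top 135 0.08305370658667832 [[182.41245375  15.30020712]
 [267.01614091  23.34134591]]
side 140 17 101.8; side 155 20 101.5; side 170 23 101.1; side 185 19 101.2; side 200 24 101.7; side 215 20 101.4; side 230 23 101.4; side 245 26 101.6; side 260 46 75.7; side 275 73 38.8; side 290 80 23.2; button None
cart top 113 0.08377388453148393 [[181.46841803 -23.63954324]
 [265.56513392  19.95641481]]
```

View pics/sc11z.png

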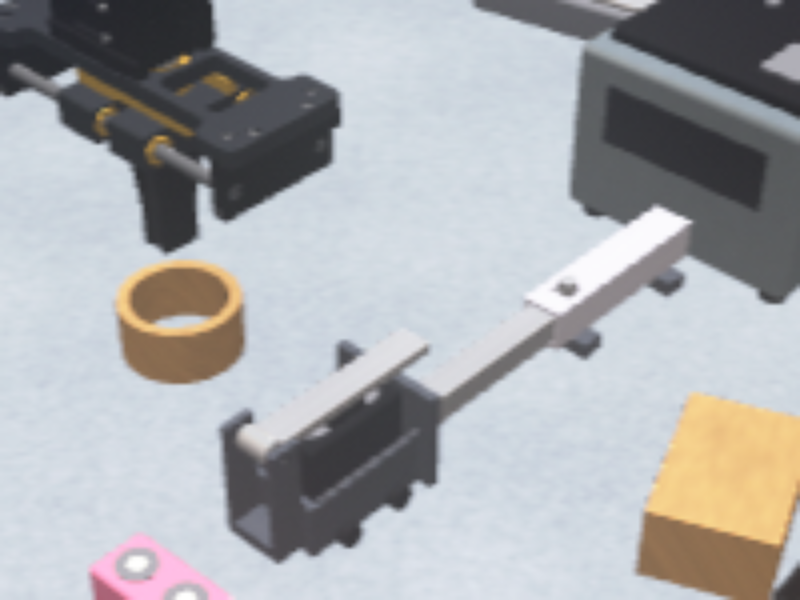

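View pics/wrist11.png

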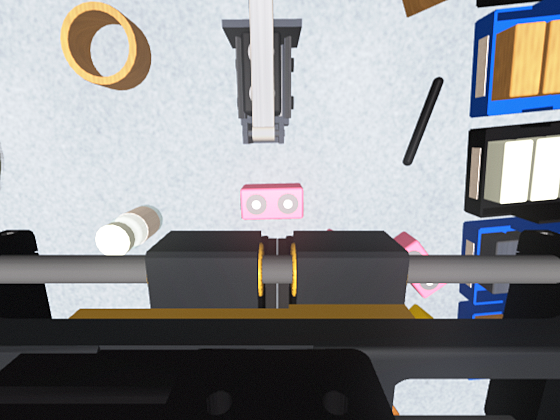

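```bash
python3 - <<'E'
from h import *
print(manip.state()['dq'].round(3)); print(manip.hand_in())
E
```

```text
[-0.009  0.001 -0.003 -0.001  0.005  0.002  0.001]
the job is handed in; nothing more can be done
None
```

I handed the job in at about 18.8 s on the robot's clock; it gives no verdict, so what follows is my own camera and force readings.

**What I did**
- **Arm:** I pushed it out with the closed fingers until it stopped dead.
- **Cartridge:** I laid the narrower one in the cradle.
- **Clamp:** I swung it over, pressed it down at its tip with about 28 N, and drew the robot clear.

**Last checks**
- **Arm and lock button:** The button's top reads about 55 mm high, so it is 8 mm above the tube. From an earlier wrist view, the arm is extended about 0.110 m.
- **Clamp:** The bar is level along its length, with its top at 101–102.5 mm in the three views. Shut is 102 mm.
- **Cartridge:** Its top is at about 84 mm, against 85 mm for home. It sits within about 2 mm of the cradle's centre both ways; its outer end was only partly measured.
- **Wider cartridge:** I never went near it. I did not measure its position again at the end.

**What went wrong or disagreed**
- The first move call was refused as invalid, and nothing moved.
- The scene and side cameras disagreed by about 3 mm on the cartridge's position, so I used the wrist camera.

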